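# Tip a check bar out of its flush pocket and put it on the bench scale

### The job

The bench scale is to be checked with the aluminium bar that has two holes. Press down the marked front end of that bar so that it tips up and stays tipped in its pocket, then lift it out by its raised end and set it down gently, flat, in the middle of the scale's platform. Leave the other bar lying in its pocket.

Things in the scene. Friction and masses are not known exactly. Their poses are not given: they have to be found in the camera images.
- bar_two_center (a point): Centre (half-way up) of the wanted bar: aluminium, 100 x 40 x 22 mm (x, y, z), about 0.16 to 0.31 kg, with TWO round 16 mm holes down through it at x = +20 and -20 mm. x along the bar, away from its press end, y across, z up through its top. It lies flush in a pocket of the tray, either beside the empty pocket or two along; its press end is at -x, the end nearer the robot.
- bar_one_center (a point): Centre of a bystander bar of the same size and material, axes likewise, with ONE 16 mm hole in its middle, in the neighbouring pocket (60 mm to one side). It stays there.
- tray: Fixed black tray, 144 (x = -74 to +70) x 195 x 48 mm; origin at its underside, z up. Pockets at y = -60, 0, +60 mm; +60 is empty. Bars lie along x, centred at x = 0; gaps 2.5 mm at the sides, 2 mm at +x, 9 mm at -x (rubber strip: press end). Grey shelf under the bar from x = -2 mm on; hollow, 22 mm deeper, before it. Pressed 12 mm down, 12 mm from its -x end, a bar stays tipped 27 degrees, +x end 20 mm proud.
- platform (a point): Middle of the top face of the bench scale's square steel platform, 160 x 160 mm, 50 mm above the table; z up, x and y along its sides. The fixed grey scale has a 180 x 180 mm body below the platform and a lower display on the robot's side.
Mind the look-alikes: they are no part of the job. What is shaped like the tray but red is not meant.

How it is judged (in metres and radians):
On the way:
1. the two-hole bar has tipped up by more than 17 degrees in its pocket (angle between bar_two_center's own z axis and vertical above 0.3 rad and distance of bar_two_center from where it was at the start of the episode below 0.02 m), for 0.2 s.
At the end, for the whole second after the job is handed in: The two-hole bar lies flat (within 7 degrees), either face up, and released on the scale's platform, its centre within 30 mm of the platform's middle in any heading; the one-hole bar lies flat in its pocket (within 15 mm and 10 degrees of its start) (horizontal distance between bar_two_center and platform below 0.03 m and z of bar_two_center in the frame of platform between 0.006 and 0.016 m and (angle between bar_two_center's own z axis and vertical below 0.12 rad or angle between bar_two_center's own z axis and vertical above 3.02 rad) and distance of bar_one_center from where it was at the start of the episode below 0.015 m and angle between bar_one_center's own z axis and vertical below 0.17 rad); the robot touches nothing.
It fails at once if the one-hole bar is tipped up or taken from its pocket (angle between bar_one_center's own z axis and vertical above 0.26 rad or distance of bar_one_center from where it was at the start of the episode above 0.025 m).
It fails at once if the two-hole bar is dropped onto the scale (falls at more than 0.7 m/s, as from 25 mm) (horizontal distance between bar_two_center and platform below 0.12 m and contact force between the fingers and bar_two below 0.05 N and linear speed of bar_two above 0.7 m/s).
It also fails if it takes over 45 s, if anything falls off the work surface, if the arm or the gripper's body presses on something with over 40 N, if the wrist force passes 120 N, or if a joint passes its speed limit or range.

### The arm

A 6-joint arm with a two-finger parallel gripper is mounted at the origin on the work surface. World frame = base frame: x ahead of the robot, y to its left, z up, the work surface at z = 0. Lengths are in mm, angles in rad, forces in N, time in s.
With the tool pointing down it reaches from about 275 to 1000 mm from the base axis. Payload 8.4 kg.
Tool frame: the origin (TCP) lies midway between the tips of the shut fingers; the grasp point (between the pads) lies 19 mm behind it; z points along the fingers, y is the direction in which the jaws open and shut (so a half turn about z gives the same grasp; the last joint's range is limited). The gripper opens to 85 mm and grips with 20 to 120 N. Pads are 22 mm wide; open, the fingers measure 114 mm over their backs; the gripper's body (76 mm by 85 mm) begins 54 mm behind the grasp point. The pads swing forward as they close: fully open they stand 13 mm farther back than shut.
Start: joints at [1.175, 0.353, 1.633, -0, 1.155, -0.002], TCP at [239.811, 577.164, 198.881] pointing down, gripper open.
Joint ranges: [-2.63, 2.63], [-0.92, 2.1], [0.06, 2.66], [-1.3, 4.44], [0, 2.69], [-3.02, 3.02]. Speed limits (rad/s): [2.22, 2.22, 2.79, 3.14, 3.14, 3.14].

### API

Orientations are given as [roll, pitch, yaw] about the fixed x, y, z axes, in that order (R = Rz(yaw) Ry(pitch) Rx(roll)).
In Python, from rig import r gives the robot as it stands. The module is installed in compiled form; this text tells all that it offers.
- The arm moves only by the tool drive_tool, never from a script. Its argument "moves" is a list of rows, each a list of 3 entries, a list of its own where there are three numbers: the closure, from 0 (fully open) to 1 (shut), then the shift along the tool's x, y, z in cm, then the turn about the tool's z in degrees. In form: [[claw, [dx, dy, dz], roll], ...]. A call has 1 to 12 rows; each row is the pose to reach, as a shift and turn from the pose measured when the call began, along the tool's axes at that moment; what a row does not reach only later rows make up. A row lasts 1/8 s, in which the tool goes at most 62.5 mm and 10.7 degrees, less where a joint would pass 70% of its speed; a pose out of reach is approached as far as the arm can. A call with a gripper value outside its range is refused whole. The fingers move at their own pace and stop on an object; "grip_force" is the grip in N (left out, the last holds). Time passes only in rows, so rows that repeat a pose let the fingers close. It gives the time, the measured TCP pose, the force and the opening at its end, in the units of the state.
- r.sense(): the state, without advancing time (a new reading comes with each control period).
- r.grab_frame(name): name is "side" or "top"; returns a dict with "color" (400x640x3 uint8, red, green, blue), "fx", "fy", "cx", "cy" (pixels), "pose" (4x4, takes a point from camera to world coordinates). Camera axes: x right, y up, looking along -z (the intrinsics and any distortion apply to the point x, -y, -z); pixel columns grow to the right and rows downward; lengths in mm; the calibration is good to about 2 mm. A picture is of the moment at which its call begins. There is no depth.
- r.sign_off(): hands the job in, once; it reports no verdict.
Trained networks look in the newest picture that a camera, given by its name, has taken for a name from the list of things; names that differ only in an ending like _2 or _b are one class to them, and where a whole thing is asked for, a point or a joint stands for the part that bears it (a point fixed in the world has none). Each returns a list of dicts, best first, with "score" (0 to 1); they miss things now and then, are a little off and sometimes report something else, mostly with a low value. They report only what shows in the picture. A call takes as long as a camera call. They do not tell look-alikes from the thing itself.
- r.outline_of(thing, camera): "mask" (400x640 bool, what is visible of it) and "at" ([column, row] in pixels, amid what is visible of it).
- r.spot_point(thing, camera): "at" ([column, row] in pixels: a listed point, or the origin of a listed thing).
The state is a dict: "clock": time; "qpos": joint angles; "qvel": joint speeds; "joint_efforts": joint torques, N m; "eef_pos": TCP position; "tcp_rot": TCP orientation; "contact_force": force on the tool from outside, world axes, zero at the start; "wrist_torque": the same for the moment, N m; "opening": opening from 0.0 (shut) to 1.0 (fully open).
Only numpy, scipy, OpenCV 4.12 (cv2) and the standard library are available. Lean on these libraries where they do the work, as an engineer would, in place of code of your own. Each camera call takes 0.05 s, during which the arm holds its last target.

## Working session

There is one attempt and no reset: what is moved stays moved. The work goes in short steps, Python scripts to look and compute and a tool call to move; the robot and the scene stay as the last step left them, time stands still between calls to the robot, and variables do not carry over. Pictures are saved under pics/ and viewed, and the job is handed in when it is done.

Besides the shell and the picture viewer there is one more tool, called after ">>>" by a JSON object that holds its "method" and its "body", one argument or row to a line. drive_tool: Moves the arm, as the interface text tells. Its arguments: {"type":"object","properties":{"moves":{"type":"array"},"grip_force":{"type":"number"}},"required":["moves"]}

```bash
mkdir -p pics; cat > h.py <<'E'
import numpy as np, cv2
from rig import r
def save(n,img): cv2.imwrite('pics/'+n+'.png',cv2.cvtColor(img,cv2.COLOR_RGB2BGR))
def ray(f,px):
    x=(px[0]-f['cx'])/f['fx'];y=(px[1]-f['cy'])/f['fy']
    T=np.array(f['pose']);d=T[:3,:3]@np.array([x,-y,-1.]);return T[:3,3],d
def atz(f,px,z):
    o,d=ray(f,px);return o+d*(z-o[2])/d[2]
def proj(f,p):
    T=np.array(f['pose']);c=T[:3,:3].T@(np.array(p,float)-T[:3,3]);return np.array([f['cx']+f['fx']*c[0]/-c[2],f['cy']+f['fy']*c[1]/c[2]])
E
python3 - <<'E'
from h import *
s=r.sense();print({k:np.round(v,3).tolist() for k,v in s.items()})
for c in('top','side'):
    f=r.grab_frame(c);save(c+'0',f['color']);print(c,{k:(np.round(v,3).tolist() if k!='color' else 0) for k,v in f.items()})
    for t in('bar_two_center','bar_one_center','tray','platform'):
        print(t,[(np.round(d['at'],1).tolist(),round(d['score'],2)) for d in r.spot_point(t,c)])
E
```

```text
{'clock': 0.0, 'qpos': [1.175, 0.354, 1.634, 0.0, 1.155, -0.002], 'qvel': [-0.0, 0.002, 0.001, 0.001, -0.0, 0.003], 'joint_efforts': [-0.0, -60.524, -34.208, 0.0, 0.009, 0.0], 'eef_pos': [239.611, 576.677, 198.136], 'tcp_rot': [-3.14, -0.0, 2.748], 'contact_force': [0.376, 0.306, 0.817], 'wrist_torque': [-0.005, -0.046, -0.028], 'opening': 0.999}
top {'color': 0, 'fx': 386.413, 'fy': 386.413, 'cx': 317.523, 'cy': 201.717, 'pose': [[0.025, 0.997, -0.07, 367.693], [-1.0, 0.026, 0.014, -2.59], [0.016, 0.07, 0.997, 900.386], [0.0, 0.0, 0.0, 1.0]]}
bar_two_center [([218.8, 141.4], 0.95)]
bar_one_center [([244.1, 149.9], 0.84)]
tray [([224.7, 141.9], 0.91), ([200.2, 267.9], 0.73)]
platform [([393.4, 152.1], 0.55)]
side {'color': 0, 'fx': 467.947, 'fy': 467.947, 'cx': 314.845, 'cy': 203.418, 'pose': [[0.93, 0.208, -0.303, 116.918], [-0.368, 0.491, -0.79, -847.222], [-0.015, 0.846, 0.533, 633.636], [0.0, 0.0, 0.0, 1.0]]}
bar_two_center [([325.9, 163.8], 0.74)]
bar_one_center [([329.9, 177.9], 0.71), ([328.7, 161.8], 0.42)]
tray [([224.8, 192.0], 0.96), ([333.2, 177.8], 0.61)]
platform [([389.5, 241.3], 0.87)]
```

View pics/top0.png

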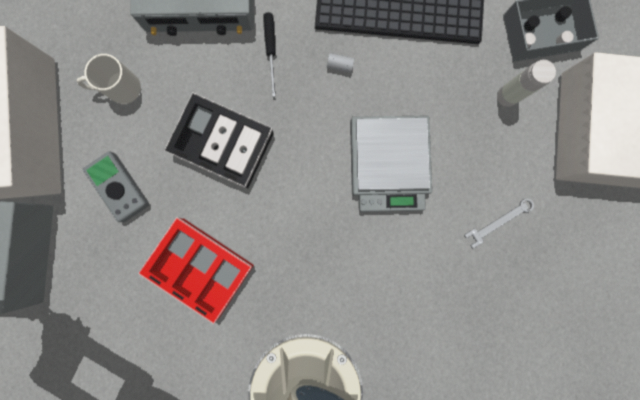

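View pics/side0.png

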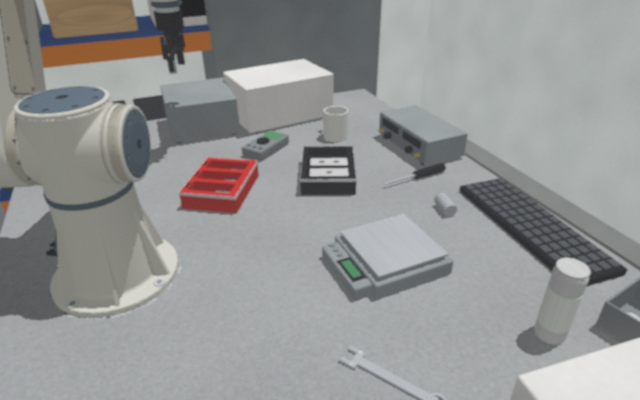

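```bash
python3 - <<'E'
import cv2
a=cv2.imread('pics/top0.png')[85:205,160:300];b=cv2.imread('pics/side0.png')[120:240,260:400]
cv2.imwrite('pics/crop0.png',cv2.resize(a,None,fx=5,fy=5,interpolation=2)[:600])
cv2.imwrite('pics/crop0s.png',cv2.resize(b,None,fx=5,fy=5,interpolation=2)[:600])
E
```

```text
(no output)
```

View pics/crop0.png

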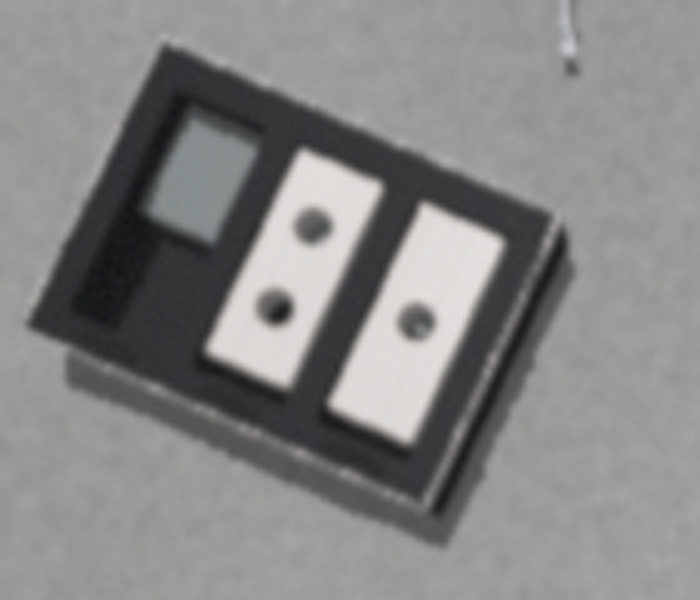

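View pics/crop0s.png

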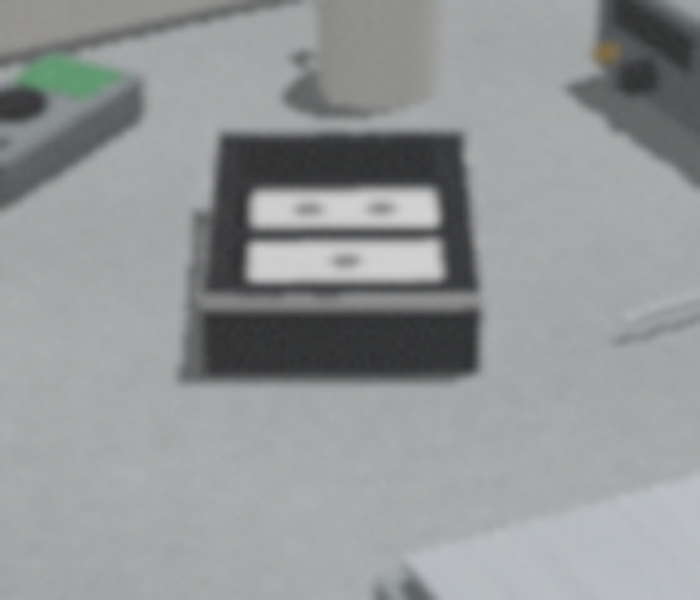

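```bash
cat > bars.py <<'E'
from h import *
from scipy.optimize import least_squares
def bars(img,roi):
    x0,y0,x1,y1=roi
    g=cv2.cvtColor(img,cv2.COLOR_RGB2GRAY)[y0:y1,x0:x1]
    k=4;G=cv2.resize(g,None,fx=k,fy=k,interpolation=cv2.INTER_CUBIC)
    m=(G>150).astype(np.uint8)
    cs,_=cv2.findContours(m,cv2.RETR_EXTERNAL,cv2.CHAIN_APPROX_NONE)
    out=[]
    for c in cs:
        if cv2.contourArea(c)<200*k*k/2: continue
        p=c[:,0,:].astype(float);p=(p+0.5)/k-0.5+[x0,y0];out.append(p)
    return out
E
python3 - <<'E'
from bars import *
F={c:r.grab_frame(c) for c in('top','side')}
for c,roi in (('top',(185,105,262,180)),('side',(306,154,352,180))):
    f=F[c]
    for p in bars(f['color'],roi):
        w=np.array([atz(f,q,48.)[:2] for q in p]).astype(np.float32)
        (ctr,sz,a)=cv2.minAreaRect(w); print(c,p.mean(0).round(1),np.round(ctr,1),np.round(sz,1),round(a,1),np.round(cv2.boxPoints(((ctr),sz,a)),1).tolist())
    for t in('platform',):
        d=r.spot_point(t,c)[0]; print(t,atz(f,d['at'],50).round(1))
    for d in r.spot_point('tray',c): print('tray',atz(f,d['at'],0).round(1))
f=F['top']
# platform corners
m=r.outline_of('platform','top');print([ (d['score'],d['at'],int(d['mask'].sum())) for d in m])
for d in m[:1]:
    ys,xs=np.where(d['mask']);print(xs.min(),xs.max(),ys.min(),ys.max())
for px in((356,117),(428,117),(430,191),(356,189)): print(px,atz(f,px,50).round(1))
f=F['side']
for px in((341,234),(402,216),(447,253),(375,276)): print(px,atz(f,px,50).round(1))
E
```

```text
top [194.8 175.8] [483.  252.8] [25.6 56.6] 1.6 [[469.3999938964844, 280.79998779296875], [470.8999938964844, 224.10000610351562], [496.6000061035156, 224.8000030517578], [495.0, 281.5]]
top [242.9 149.1] [540.8 154.6] [ 41.4 101.1] 67.6 [[486.1000061035156, 154.6999969482422], [579.5999755859375, 116.19999694824219], [595.4000244140625, 154.39999389648438], [501.8999938964844, 193.0]]
top [218.4 138.1] [564.  209.9] [ 41.3 101.1] 67.5 [[509.3999938964844, 210.1999969482422], [602.7999877929688, 171.5], [618.5999755859375, 209.60000610351562], [525.2000122070312, 248.3000030517578]]
top [245.2 109.9] [621.3 161.1] [40.5 89.7] 1.7 [[599.7000122070312, 205.3000030517578], [602.4000244140625, 115.69999694824219], [642.9000244140625, 116.9000015258789], [640.2000122070312, 206.60000610351562]]
platform [ 538.  -182.3   50. ]
tray [566.8 207.7   0. ]
tray [272.7 250.3   0. ]
side [328.6 171.8] [540.8 151.4] [ 42.8 101.6] 66.8 [[485.70001220703125, 151.6999969482422], [579.0999755859375, 111.80000305175781], [595.9000244140625, 151.10000610351562], [502.6000061035156, 191.10000610351562]]
side [328.5 161.4] [564.4 207.7] [ 44.9 102. ] 66.7 [[508.70001220703125, 207.3000030517578], [602.4000244140625, 167.0], [620.0999755859375, 208.1999969482422], [526.4000244140625, 248.5]]
platform [ 541.8 -184.4   50. ]
tray [274.1 218.2   0. ]
tray [567.7 212.2   0. ]
tray [ 577.1 -119.5    0. ]
[(0.62, [390.4, 162.5], 7339)]
350 431 115 211
(356, 117) [620.4 -96.   50. ]
(428, 117) [ 625.3 -258.3   50. ]
(430, 191) [ 458.1 -263.6   50. ]
(356, 189) [458.1 -99.   50. ]
(341, 234) [ 455.4 -117.3   50. ]
(402, 216) [ 608.8 -107.8   50. ]
(447, 253) [ 623.1 -257.5   50. ]
(375, 276) [ 459.1 -263.7   50. ]
```

Candidates: the black tray at px (220,142) holds the two-hole bar (219,139) and the one-hole bar (243,149). The red tray at (197,268) is a look-alike with no bars. The crop confirms two holes on the middle bar, next to the empty pocket. It sits at about (564, 209) with yaw −22.5°, and the tool is already aligned with it. The platform is at about (540, −180).

```bash
cat >> h.py <<'E'
from scipy.spatial.transform import Rotation as Ro
B=np.array([564.2,208.8]);yaw=np.radians(-22.5);ux=np.array([np.cos(yaw),np.sin(yaw)]);uy=np.array([-ux[1],ux[0]])
def barpt(x,y,z): return np.r_[B+ux*x+uy*y,z]
def delta(p):
    s=r.sense();R=Ro.from_euler('xyz',s['tcp_rot']).as_matrix()
    print('t',s['clock'],'tcp',np.round(s['eef_pos'],1),np.round(s['tcp_rot'],3),'F',np.round(s['contact_force'],1),'op',round(s['opening'],3),'-> cm',np.round(R.T@(np.array(p)-s['eef_pos'])/10,2))
E
python3 -c "
from h import *
delta(barpt(-42,0,80));delta(barpt(-42,0,52))"
```

```text
t 0.85 tcp [239.8 577.2 198.9] [3.142 0.    2.748] F [-0.5  0.5 -0.4] op 1.001 -> cm [-39.89 -21.58  11.89]
t 0.85 tcp [239.8 577.2 198.9] [3.142 0.    2.748] F [-0.5  0.5 -0.4] op 1.001 -> cm [-39.89 -21.58  14.69]
```

>>> {"method": "drive_tool", "body": {
  "moves": [
    [1, [-39.9, -21.6, 2], 0],
    [1, [-39.9, -21.6, 2], 0],
    [1, [-39.9, -21.6, 2], 0],
    [1, [-39.9, -21.6, 2], 0],
    [1, [-39.9, -21.6, 2], 0],
    [1, [-39.9, -21.6, 2], 0],
    [1, [-39.9, -21.6, 2], 0],
    [1, [-39.9, -21.6, 2], 0],
    [1, [-39.9, -21.6, 11.9], 0],
    [1, [-39.9, -21.6, 11.9], 0],
    [1, [-39.9, -21.6, 11.9], 0],
    [1, [-39.9, -21.6, 11.9], 0]
  ],
  "grip_force": 60
}}

```text
clock: 2.35
eef_pos: [526.1, 225.5, 81.3]
tcp_rot: [3.14, 0.001, 2.748]
contact_force: [0.1, 0.6, 0.4]
opening: 0.006
```

```bash
python3 - <<'E'
from h import *
delta(barpt(-42,0,50))
ims=[]
for c in('top','side'):
    f=r.grab_frame(c);u=proj(f,barpt(-42,0,48));print(c,u,proj(f,r.sense()['eef_pos']));x,y=map(int,u)
    ims.append(cv2.resize(f['color'][max(0,y-60):max(0,y-60)+110,x-70:x+70],(700,550))[:,:])
save('a1',cv2.resize(np.hstack(ims),(800,314)))
E
```

```text
t 2.35 tcp [526.1 225.5  81.3] [3.140e+00 1.000e-03 2.748e+00] F [0.1 0.6 0.4] op 0.006 -> cm [ 0.04 -0.09  3.13]
top [210.89752823 155.01513111] [206.47216899 151.46508013]
side [312.88386377 161.02277829] [312.98925958 149.62717211]
```

View pics/a1.png

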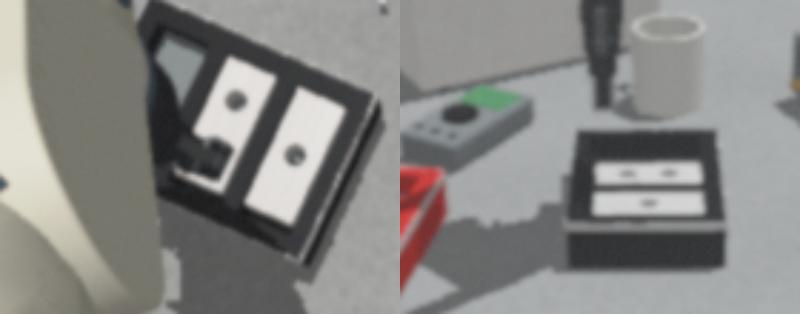

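View larger.

```bash
python3 - <<'E'
from h import *
print(r.sense()['eef_pos'],r.sense()['qpos'])
ims=[]
for c,(x,y) in(('top',(170,90)),('side',(275,105))):
    f=r.grab_frame(c);im=cv2.resize(f['color'][y:y+100,x:x+80],None,fx=5,fy=5,interpolation=2)
    for p,col in((r.sense()['eef_pos'],(255,0,0)),(barpt(-42,0,48),(0,255,0)),(barpt(50,20,48),(0,0,255)),(barpt(-50,-20,48),(0,0,255))):
        u=(proj(f,p)-[x,y]+.5)*5;cv2.circle(im,tuple(int(v) for v in u),4,col,-1)
    ims.append(im)
save('a2',np.hstack(ims))
E
```

```text
[526.62363172 225.57528564  81.89374859] [ 4.02025623e-01  4.09295248e-01  1.84693542e+00  1.07793060e-04
  8.82192758e-01 -7.75518332e-01]
```

View pics/a2.png

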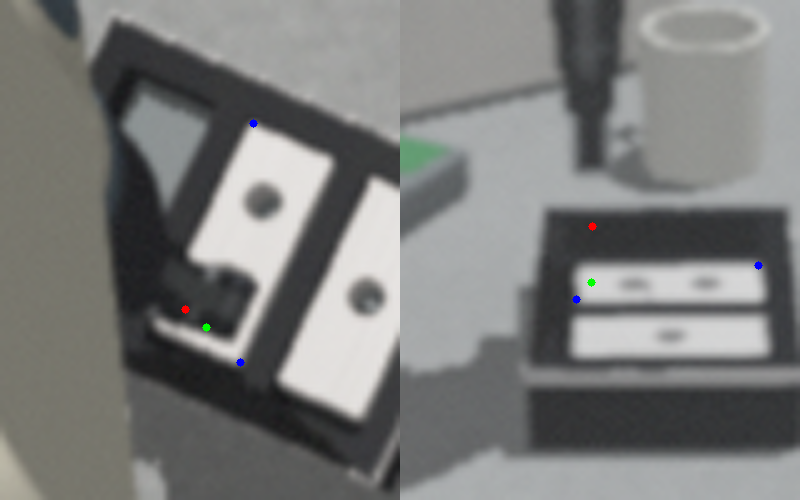

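```bash
python3 - <<'E'
from h import *
f=r.grab_frame('side');print(proj(f,[239.8,577.2,198.9]),proj(f,[239.8,577.2,198.9+13]))
for z in (82,92,102,112,122): print(z,proj(f,[526.3,225.5,z]),)
save('a3',cv2.resize(f['color'][0:160,240:380],None,fx=4,fy=3.7,interpolation=2))
E
```

```text
[179.61562108  83.44381855] [178.87183866  79.13445337]
82 [312.88730309 149.6234312 ]
92 [312.82148137 146.25483706]
102 [312.75510025 142.8576144 ]
112 [312.68815257 139.43139671]
122 [312.62063105 135.97581118]
```

View pics/a3.png

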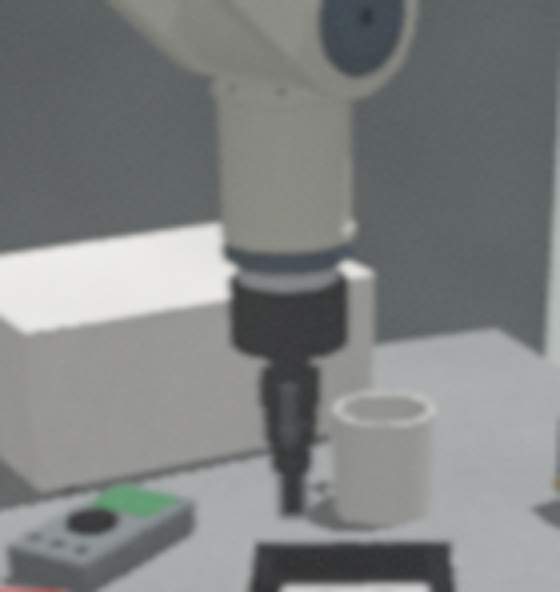

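The side view shows the fingertip at row 139.5, where the reported TCP would put it at about 149.6. That makes the tip about 30 mm higher than reported. I'll descend part way and check again.

>>> {"method": "drive_tool", "body": {
  "moves": [
    [1, [0, 0, 2.5], 0],
    [1, [0, 0, 2.5], 0],
    [1, [0, 0, 2.5], 0]
  ]
}}

```text
clock: 2.98
eef_pos: [526.6, 225.3, 57.1]
tcp_rot: [3.14, 0.002, 2.748]
contact_force: [0.9, -0.2, 0.3]
opening: -0.0
```

```bash
python3 - <<'E'
from h import *
s=r.sense();e=s['eef_pos'];print(e,s['contact_force'])
ims=[]
for c,(x,y) in(('top',(170,90)),('side',(275,105))):
    f=r.grab_frame(c);im=cv2.resize(f['color'][y:y+100,x:x+80],None,fx=5,fy=5,interpolation=2)
    for p,col in((e,(255,0,0)),(e+[0,0,30],(255,255,0)),(barpt(-42,0,48),(0,255,0))):
        u=(proj(f,p)-[x,y]+.5)*5;cv2.circle(im,tuple(int(v) for v in u),3,col,-1)
    ims.append(im)
save('a4',np.hstack(ims))
E
```

```text
[526.57906825 225.27424104  57.07234228] [ 0.86528322 -0.18300167  0.30070641]
```

View pics/a4.png

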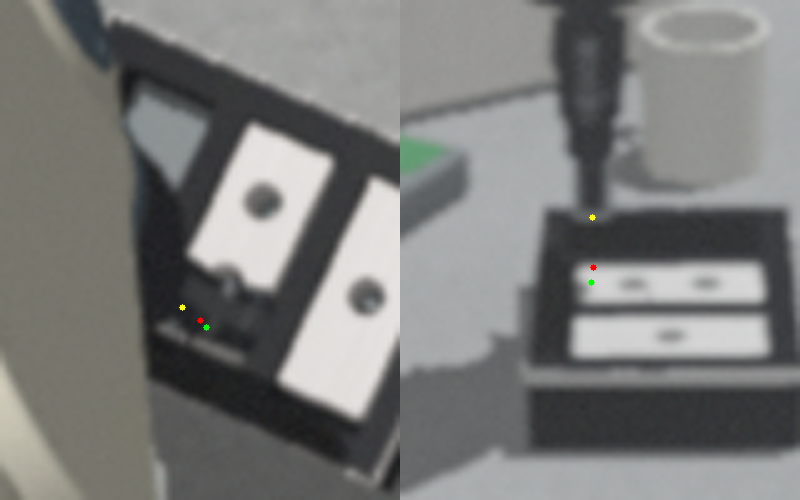

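>>> {"method": "drive_tool", "body": {
  "moves": [
    [1, [0, -0.1, 0.4], 0],
    [1, [0, -0.1, 0.7], 0],
    [1, [0, -0.1, 1.0], 0],
    [1, [0, -0.1, 1.2], 0],
    [1, [0, -0.1, 1.2], 0]
  ]
}}

```text
clock: 3.7
eef_pos: [526.3, 224.4, 44.9]
tcp_rot: [3.139, 0.002, 2.748]
contact_force: [0.3, 1.0, 0.9]
opening: 0.002
```

```bash
cat > look.py <<'E'
from h import *
import sys
s=r.sense();e=s['eef_pos'];print(s['clock'],e,s['contact_force'],s['opening'])
ims=[]
for c,(x,y) in(('top',(170,90)),('side',(275,105))):
    f=r.grab_frame(c);im=cv2.resize(f['color'][y:y+100,x:x+80],None,fx=5,fy=5,interpolation=2)
    ims.append(im)
save(sys.argv[1],np.hstack(ims))
E
python3 look.py a5
```

```text
3.7 [526.27773502 224.40559739  44.93820736] [0.31479178 0.97599526 0.87189714] 0.002019860370819629
```

View pics/a5.png

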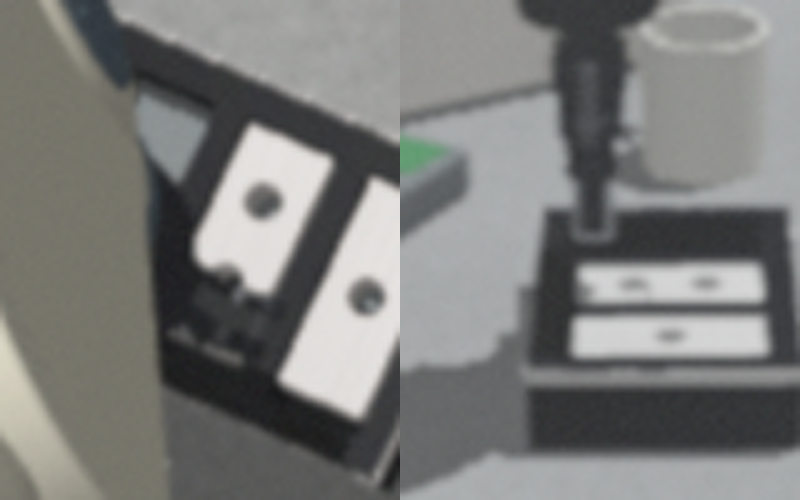

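>>> {"method": "drive_tool", "body": {
  "moves": [
    [1, [0, 0, 0.6], 0],
    [1, [0, 0, 1.2], 0],
    [1, [0, 0, 1.8], 0],
    [1, [0, 0, 1.8], 0]
  ]
}}

```text
clock: 4.3
eef_pos: [526.0, 224.3, 26.4]
tcp_rot: [3.14, 0.002, 2.748]
contact_force: [-0.6, -0.2, -0.6]
opening: -0.002
```

```bash
python3 look.py a6
```

```text
4.3 [526.00257714 224.25913662  26.43388337] [-0.58806333 -0.20597571 -0.58280072] -0.001898184007248151
```

View pics/a6.png

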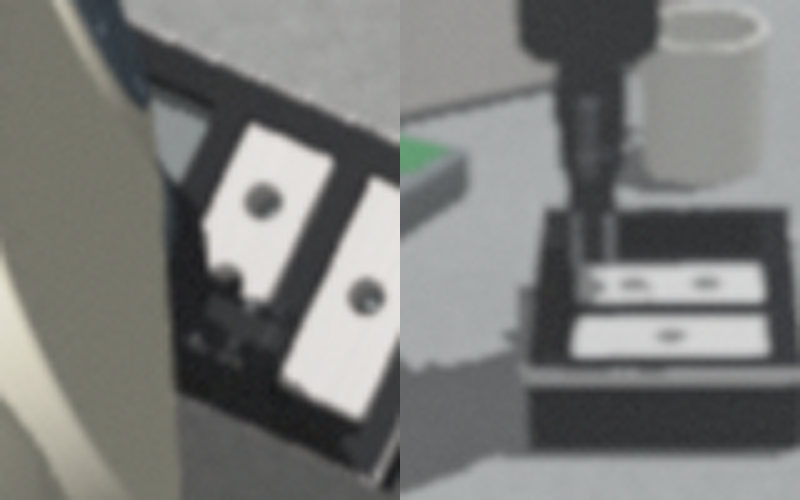

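>>> {"method": "drive_tool", "body": {
  "moves": [
    [1, [0, 0, 0.4], 0],
    [1, [0, 0, 0.8], 0],
    [1, [0, 0, 0.8], 0]
  ]
}}

```text
clock: 4.78
eef_pos: [526.2, 224.4, 18.7]
tcp_rot: [3.14, 0.002, 2.748]
contact_force: [-0.4, 0.1, 0.2]
opening: -0.002
```

```bash
python3 look.py a7
```

```text
4.775 [526.20184206 224.3870733   18.66722973] [-0.41648141  0.10365826  0.20064859] -0.0021762889862790087
```

View pics/a7.png

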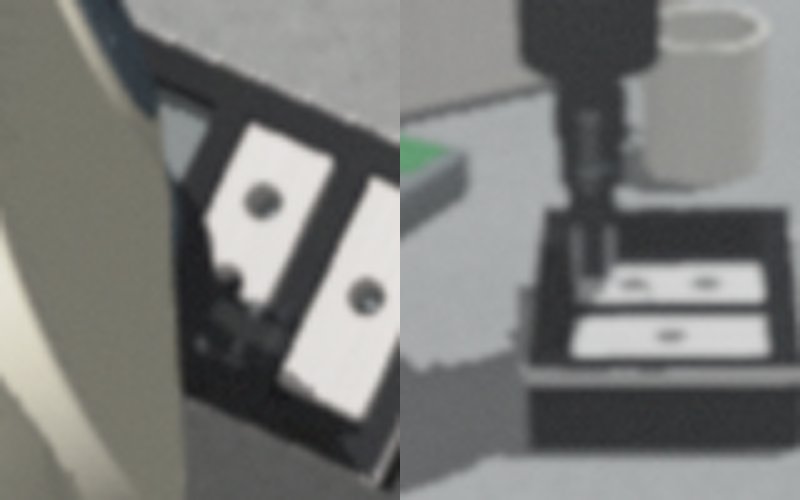

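>>> {"method": "drive_tool", "body": {
  "moves": [
    [1, [0, 0, 0.2], 0],
    [1, [0, 0, 0.4], 0]
  ]
}}

```text
clock: 5.12
eef_pos: [526.5, 224.5, 15.0]
tcp_rot: [3.139, 0.002, 2.748]
contact_force: [0.5, -0.4, -0.3]
opening: 0.005
```

>>> {"method": "drive_tool", "body": {
  "moves": [
    [1, [0, 0, 0.2], 0],
    [1, [0, 0, 0.3], 0]
  ]
}}

```text
clock: 5.38
eef_pos: [526.5, 224.5, 11.7]
tcp_rot: [3.139, 0.002, 2.748]
contact_force: [0.4, -0.2, 0.0]
opening: 0.002
```

```bash
python3 look.py a8
```

```text
5.375 [526.45625886 224.48221194  11.73778961] [ 0.40372233 -0.23320833  0.03300472] 0.002238326491967913
```

View pics/a8.png

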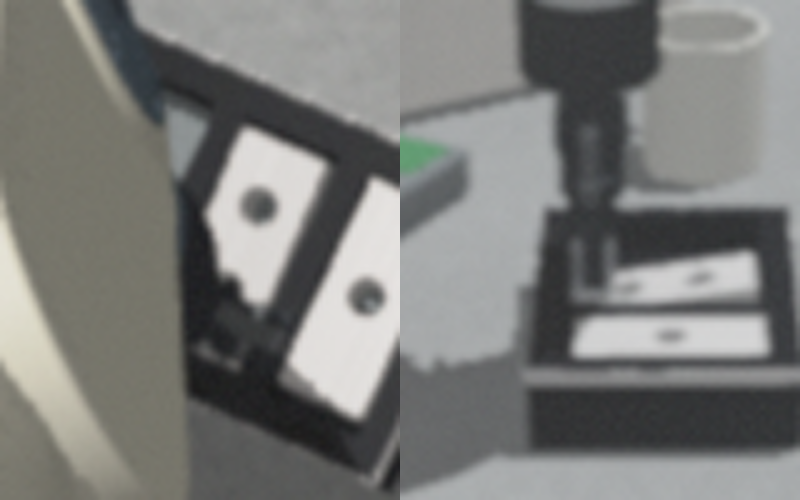

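The side view shows the bar's far end rising, so the bar is tipping. Contact came at TCP z≈18, which confirms the real tips are about 30 mm above the reported TCP. I'll press a little further.

>>> {"method": "drive_tool", "body": {
  "moves": [
    [1, [0, 0, 0.2], 0],
    [1, [0, 0, 0.4], 0],
    [1, [0, 0, 0.5], 0],
    [1, [0, 0, 0.5], 0]
  ]
}}

```text
clock: 5.98
eef_pos: [526.4, 224.4, 6.7]
tcp_rot: [3.14, 0.002, 2.748]
contact_force: [-0.8, 0.2, -0.8]
opening: 0.002
```

```bash
python3 look.py a9
```

```text
5.975 [526.38904381 224.44233679   6.65960836] [-0.83543898  0.20316314 -0.78671251] 0.0018122671988067833
```

View pics/a9.png

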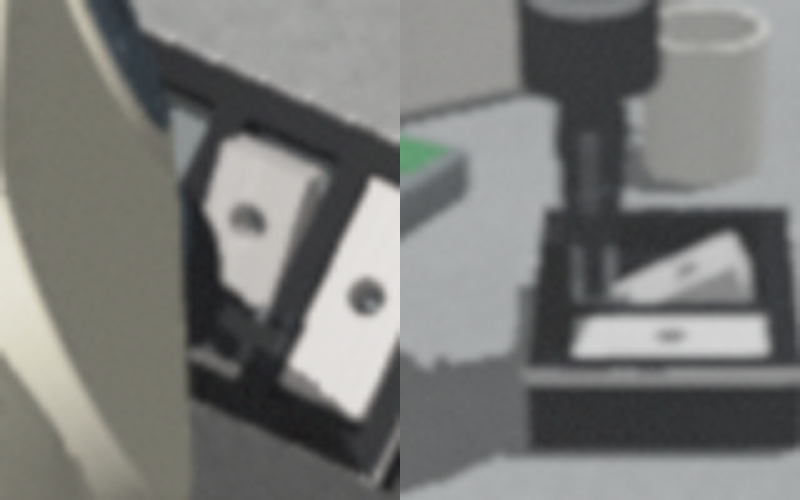

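Tipped about 27°. Retract straight up and see whether it stays.

>>> {"method": "drive_tool", "body": {
  "moves": [
    [1, [0, 0, -1], 0],
    [1, [0, 0, -4], 0],
    [0.2, [0, 0, -9], 0],
    [0.2, [0, 0, -9], 0],
    [0.2, [0, 0, -9], 0]
  ]
}}

```text
clock: 6.7
eef_pos: [526.2, 224.4, 97.2]
tcp_rot: [3.139, 0.003, 2.748]
contact_force: [-0.2, -0.1, -0.7]
opening: 0.64
```

```bash
python3 look.py b1; python3 - <<'E'
from h import *
delta(barpt(38,0,50))
E
```

```text
6.7 [526.22280931 224.3749265   97.23408583] [-0.16836348 -0.07694047 -0.74121494] 0.6399951507197843
t 6.8 tcp [525.4 224.   96. ] [3.141e+00 1.000e-03 2.748e+00] F [-0.1  0.5  0.3] op 0.794 -> cm [-7.96  0.08  4.61]
```

View pics/b1.png

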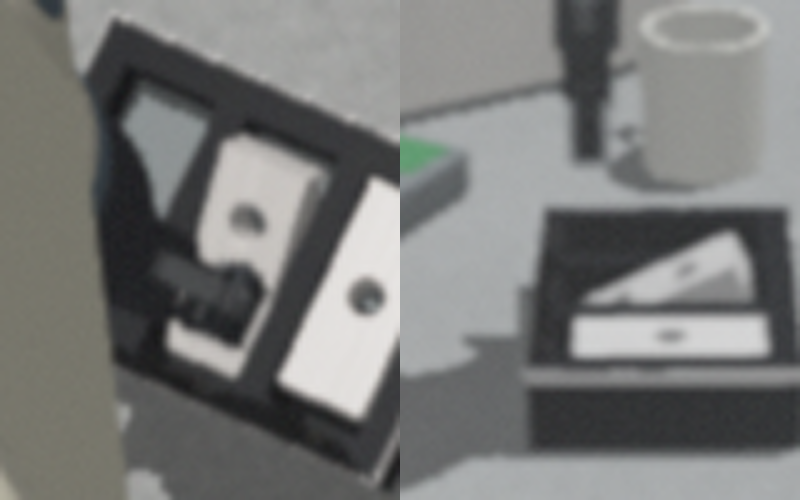

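```bash
python3 - <<'E'
from h import *
f=r.grab_frame('top')
for px in((213,118),(234.4,124.4)):
    d=atz(f,px,69)[:2]-B;print(d@ux,d@uy)
f=r.grab_frame('side')
for z in(66,69,72):
    d=atz(f,(342.4,151.4),z)[:2]-B;print(z,d@ux,d@uy)
delta(barpt(31,0,60));delta(barpt(31,0,17))
E
```

```text
32.36583792935876 23.73457917473587
38.55354423537665 -24.649346165804232
66 39.27634631375048 21.669921138473065
69 39.020605482689305 15.49443836404176
72 38.76486465162823 9.318955589610498
t 6.9 tcp [525.5 224.1  95.8] [3.141e+00 1.000e-03 2.748e+00] F [-0.8 -1.2  0.3] op 0.8 -> cm [-7.25  0.07  3.59]
t 6.9 tcp [525.5 224.1  95.8] [3.141e+00 1.000e-03 2.748e+00] F [-0.8 -1.2  0.3] op 0.8 -> cm [-7.25  0.07  7.89]
```

>>> {"method": "drive_tool", "body": {
  "moves": [
    [0.2, [-4, 0.1, 0], 0],
    [0.2, [-7.3, 0.1, 0], 0],
    [0.2, [-7.3, 0.1, 4], 0],
    [0.2, [-7.3, 0.1, 6.5], 0],
    [0.2, [-7.3, 0.1, 6.5], 0]
  ]
}}

```text
clock: 7.52
eef_pos: [591.2, 196.2, 28.1]
tcp_rot: [-3.139, -0.003, 2.748]
contact_force: [0.5, -0.1, -0.1]
opening: 0.799
```

```bash
python3 look.py b2; python3 -c "
from h import *
delta(barpt(31,0,17))"
```

```text
7.525 [591.18300382 196.19958137  28.07145333] [ 0.54754155 -0.11038902 -0.06263492] 0.7987398642035529
t 7.625 tcp [593.3 197.1  30.8] [3.141 0.    2.748] F [0.7 0.1 0.2] op 0.8 -> cm [ 0.04 -0.03  1.38]
```

View pics/b2.png

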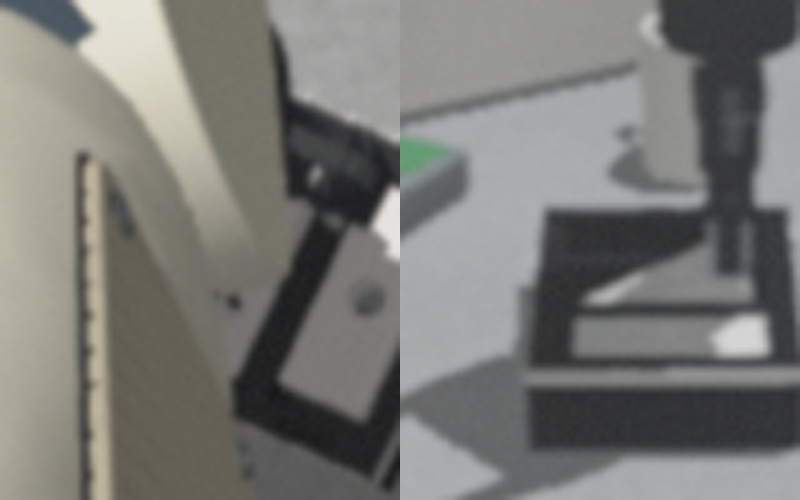

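```bash
python3 -c "
from h import *
f=r.grab_frame('side')
for y in(-34,-40):
  for z in(48,54,60,66): print(y,z,(proj(f,barpt(31,y,z))-[275,105])*5+[400,0])"
```

```text
-34 48 [724.4961126  308.23865853]
-34 54 [724.64280164 298.26303976]
-34 60 [724.7902439  288.23619727]
-34 66 [724.93844522 278.15773549]
-40 48 [724.8248411  313.49388054]
-40 54 [724.97297363 303.49109175]
-40 60 [725.12186991 293.43672971]
-40 66 [725.27153587 283.33039452]
```

>>> {"method": "drive_tool", "body": {
  "moves": [
    [0.2, [0, 0, 0.7], 0],
    [0.2, [0, 0, 1.3], 0],
    [0.5, [0, 0, 1.3], 0],
    [1, [0, 0, 1.3], 0],
    [1, [0, 0, 1.3], 0],
    [1, [0, 0, 1.3], 0],
    [1, [0, 0, 1.3], 0]
  ],
  "grip_force": 60
}}

```text
clock: 8.55
eef_pos: [593.8, 197.3, 18.6]
tcp_rot: [3.14, 0.001, 2.748]
contact_force: [-1.0, -0.1, 0.7]
opening: 0.453
```

```bash
python3 look.py b3
```

```text
8.55 [593.78306006 197.27915425  18.60028436] [-1.01394305 -0.08972656  0.69668368] 0.45329582169104726
```

View pics/b3.png

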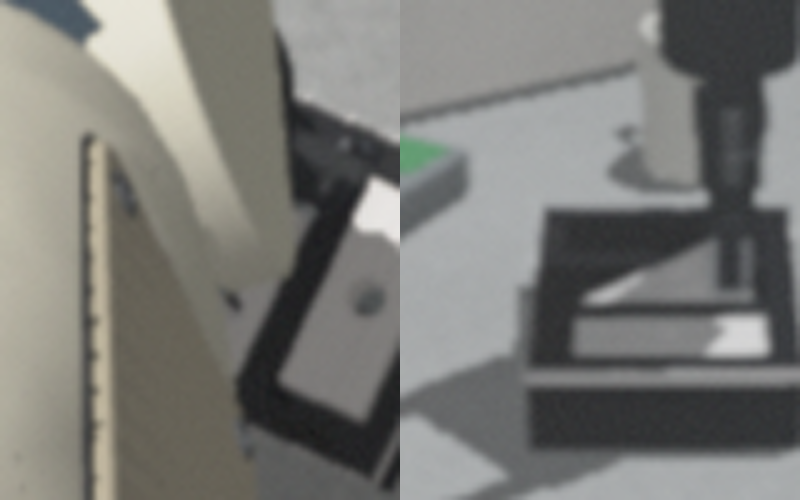

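>>> {"method": "drive_tool", "body": {
  "moves": [
    [1, [0, 0, 0], 0],
    [1, [0, 0, -0.5], 0],
    [1, [0, 0, -1.5], 0],
    [1, [0, 0, -3], 0],
    [1, [0, 0, -5], 0],
    [1, [0, 0, -7], 0],
    [1, [0, 0, -9], 0],
    [1, [0, 0, -11], 0],
    [1, [0, 0, -11], 0]
  ],
  "grip_force": 90
}}

```text
clock: 9.78
eef_pos: [595.0, 197.6, 131.0]
tcp_rot: [3.138, 0.004, 2.748]
contact_force: [0.7, -0.7, -1.0]
opening: 0.442
```

```bash
python3 look.py b4; python3 - <<'E'
from h import *
f=r.grab_frame('side');save('b4s',cv2.resize(f['color'][60:200,240:400],None,fx=4,fy=4))
E
```

```text
9.775 [594.96054581 197.6413837  130.97800092] [ 0.69718539 -0.72885675 -1.01972518] 0.4420551403784542
```

View pics/b4s.png

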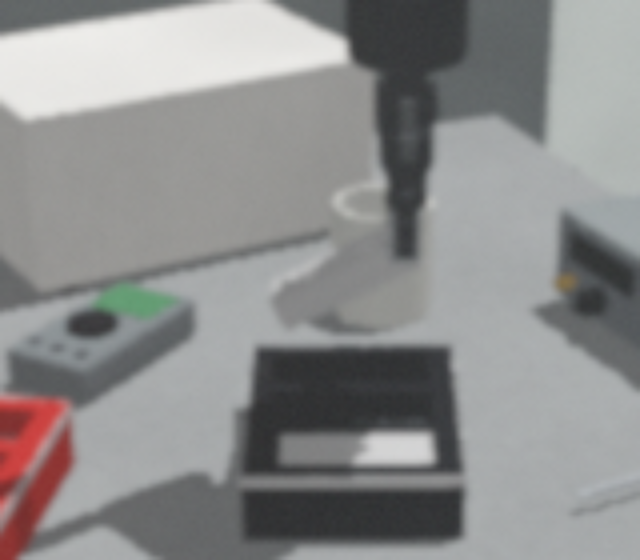

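The bar is held and hanging at about its tipped angle, and the one-hole bar is still in its pocket. Now carrying it across to the scale.

>>> {"method": "drive_tool", "body": {
  "moves": [
    [1, [-0.6, -2, 0], 0],
    [1, [-2, -6, 0], 0],
    [1, [-3.5, -11, 0], 0],
    [1, [-5.1, -16, 0], 0],
    [1, [-6.7, -21, 0], 0],
    [1, [-8.4, -26, 0], 0],
    [1, [-10, -31, 0], 0],
    [1, [-11.2, -34.5, 0], 0],
    [1, [-12, -37, 0], 0],
    [1, [-12, -37, 1], 0],
    [1, [-12, -37, 3], 0],
    [1, [-12, -37, 3], 0]
  ]
}}

```text
clock: 11.42
eef_pos: [560.0, -189.7, 95.7]
tcp_rot: [3.141, -0.004, 2.748]
contact_force: [0.4, 0.0, -1.6]
opening: 0.438
```

```bash
cat > look2.py <<'E'
from h import *
import sys
s=r.sense();e=s['eef_pos'];print(s['clock'],e.round(1),s['contact_force'].round(1),s['opening'])
ims=[]
for c,(x,y) in(('top',(330,80)),('side',(320,165))):
    f=r.grab_frame(c);im=cv2.resize(f['color'][y:y+125,x:x+(110 if c=='top' else 140)],None,fx=3.2 if c=='top' else 3.2,fy=3.2,interpolation=2)
    ims.append(im)
save(sys.argv[1],np.hstack(ims))
E
python3 look2.py c1
```

```text
11.425 [ 560.  -189.7   95.7] [ 0.4  0.  -1.6] 0.4383822150530004
```

View pics/c1.png

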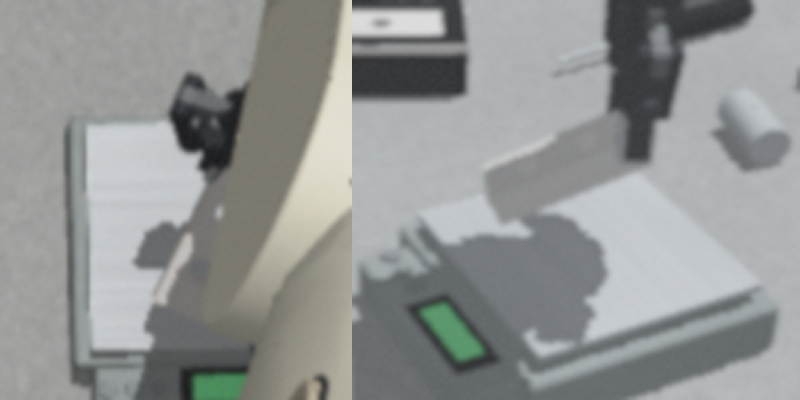

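>>> {"method": "drive_tool", "body": {
  "moves": [
    [1, [0, 0, 0.8], 0],
    [1, [0, 0, 1.6], 0],
    [1, [0, 0, 2.2], 0],
    [1, [0, 0, 2.2], 0]
  ]
}}

```text
clock: 12.02
eef_pos: [561.2, -189.9, 74.9]
tcp_rot: [3.141, -0.002, 2.749]
contact_force: [0.2, -1.6, -2.2]
opening: 0.442
```

```bash
python3 look2.py c2
```

```text
12.025 [ 561.2 -189.9   74.9] [ 0.2 -1.6 -2.2] 0.44193414588174235
```

View pics/c2.png

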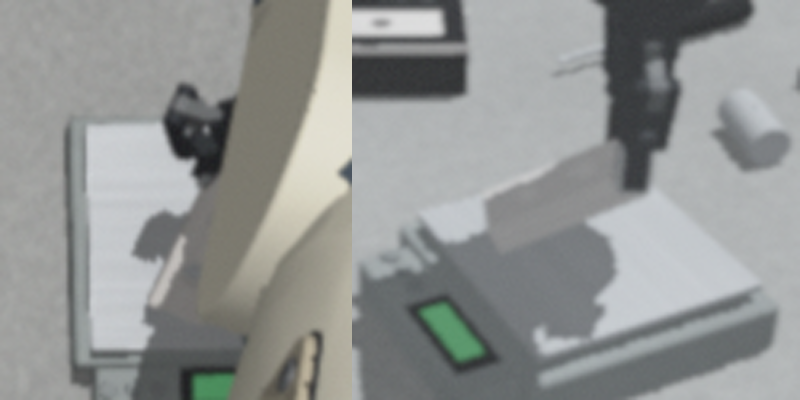

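```bash
python3 -c "
from h import *
f=r.grab_frame('side');t=r.sense()['eef_pos'][:2]
for z in(50,55,60,65,70):
  d=atz(f,(366.3,244),z)[:2]-t;print(z,d@ux,d@uy)
g=r.grab_frame('top')
for z in(72,82): print([ ((lambda d:(d@ux,d@uy))(atz(g,p,z)[:2]-t)) for p in ((330+148/3.2,80+305/3.2),(330+182/3.2,80+237/3.2))])"
```

```text
50 -75.46123848124917 -8.560201473140165
55 -76.18197967878928 -15.146146146636436
60 -76.90272087632945 -21.732090820132598
65 -77.62346207386958 -28.31803549362887
70 -78.34420327140965 -34.90398016712524
[(np.float64(-88.67571961467907), np.float64(17.749107341536238)), (np.float64(-36.49355288017974), np.float64(15.046671944794188))]
[(np.float64(-90.63683466363798), np.float64(18.729792514749843)), (np.float64(-39.08459329435888), np.float64(16.05997999878886))]
```

>>> {"method": "drive_tool", "body": {
  "moves": [
    [1, [0, 0, 0.4], 0],
    [1, [0, 0, 0.8], 0],
    [1, [-0.1, 0, 1.1], 0],
    [1, [-0.3, 0, 1.4], 0],
    [1, [-0.6, 0, 1.8], 0],
    [1, [-0.6, 0, 1.8], 0]
  ],
  "grip_force": 40
}}

```text
clock: 12.98
eef_pos: [567.0, -192.3, 57.8]
tcp_rot: [3.141, -0.002, 2.748]
contact_force: [-2.3, 1.2, 6.6]
opening: 0.438
```

```bash
python3 look2.py c3
```

```text
12.975 [ 567.  -192.3   57.8] [-2.3  1.2  6.6] 0.4378159101420626
```

View pics/c3.png

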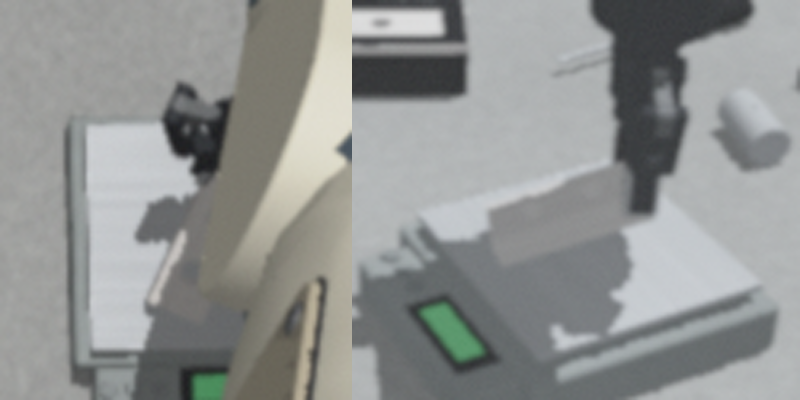

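Contact made at about 8 N, and the bar is pivoting in the pads as planned. I'll lower further with a lighter grip.

>>> {"method": "drive_tool", "body": {
  "moves": [
    [1, [-0.2, 0, 0.4], 0],
    [1, [-0.4, 0, 0.8], 0],
    [1, [-0.6, 0, 1.3], 0],
    [1, [-0.7, 0, 1.7], 0],
    [1, [-0.8, 0, 2.1], 0],
    [1, [-0.8, 0, 2.1], 0]
  ],
  "grip_force": 25
}}

```text
clock: 13.82
eef_pos: [576.3, -196.1, 37.8]
tcp_rot: [3.141, 0.002, 2.749]
contact_force: [2.3, -1.5, 6.5]
opening: 0.44
```

```bash
python3 look2.py c4
```

```text
13.825 [ 576.3 -196.1   37.8] [ 2.3 -1.5  6.5] 0.44018411855434436
```

View pics/c4.png

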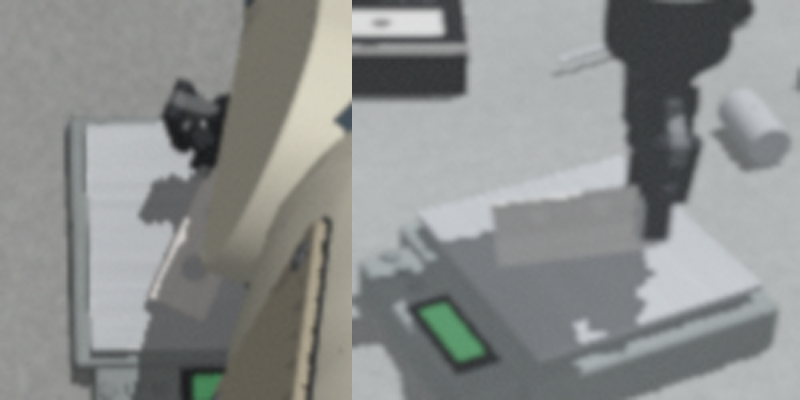

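>>> {"method": "drive_tool", "body": {
  "moves": [
    [1, [-0.1, 0, 0.3], 0],
    [1, [-0.15, 0, 0.6], 0],
    [1, [-0.2, 0, 0.9], 0],
    [1, [-0.2, 0, 0.9], 0]
  ]
}}

```text
clock: 14.42
eef_pos: [579.4, -197.1, 29.4]
tcp_rot: [3.14, 0.004, 2.748]
contact_force: [0.2, 1.1, 6.1]
opening: 0.436
```

```bash
python3 look2.py c5
```

```text
14.425 [ 579.4 -197.1   29.4] [0.2 1.1 6.1] 0.4361638559546758
```

View pics/c5.png

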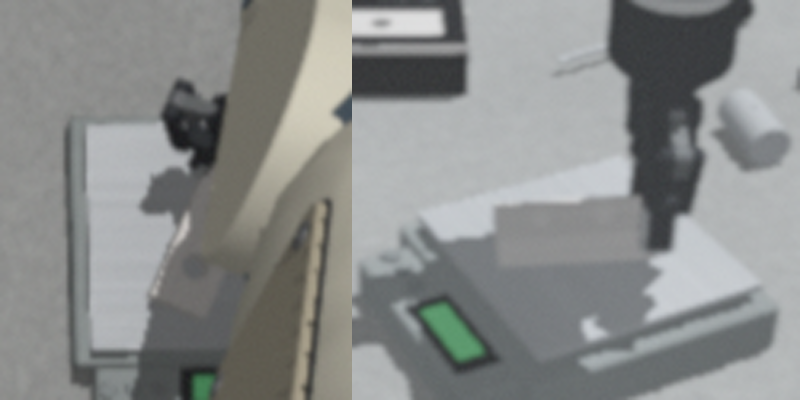

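>>> {"method": "drive_tool", "body": {
  "moves": [
    [1, [-0.05, 0, 0.2], 0],
    [1, [-0.05, 0, 0.4], 0],
    [1, [-0.05, 0, 0.4], 0]
  ],
  "grip_force": 20
}}

```text
clock: 14.9
eef_pos: [580.6, -197.4, 26.0]
tcp_rot: [3.14, 0.005, 2.748]
contact_force: [-0.1, 1.1, 6.0]
opening: 0.438
```

```bash
python3 -c "
from h import *
f=r.grab_frame('side')
a=proj(f,[540-50*ux[0]-20*uy[0],-180-50*ux[1]-20*uy[1],50]);b=proj(f,[540+50*ux[0]-20*uy[0],-180+50*ux[1]-20*uy[1],50])
print((a-[320,165])*3.2+[352,0],(b-[320,165])*3.2+[352,0])"; python3 look2.py c6
```

```text
[503.65170932 262.75195127] [661.87790798 262.35810931]
14.95 [ 580.6 -197.4   26. ] [0.7 0.8 5.3] 0.4364117488969499
```

View pics/c6.png

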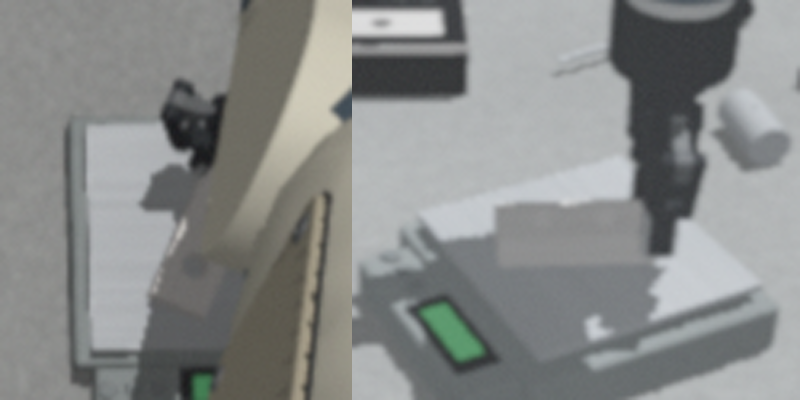

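>>> {"method": "drive_tool", "body": {
  "moves": [
    [1, [0, 0, 0.2], 0],
    [1, [0, 0, 0.2], 0],
    [0.5, [0, 0, 0.1], 0],
    [0.3, [0, 0, 0.1], 0],
    [0.2, [0, 0, 0.1], 0],
    [0.2, [0, 0, 0.1], 0],
    [0.2, [0, 0, -1], 0],
    [0.2, [0, 0, -4], 0],
    [0.2, [0, 0, -9], 0],
    [0.2, [0, 0, -14], 0],
    [0.2, [0, 0, -16], 0]
  ]
}}

```text
clock: 16.42
eef_pos: [581.4, -197.8, 190.4]
tcp_rot: [3.14, 0.01, 2.748]
contact_force: [0.4, 0.5, -0.4]
opening: 0.799
```

>>> {"method": "drive_tool", "body": {
  "moves": [
    [0.2, [-2, -6, 0], 0],
    [0.2, [-4, -12, 0], 0],
    [0.2, [-5, -18, 0], 0],
    [0.2, [-5, -22, 0], 0],
    [0.2, [-5, -22, 0], 0],
    [0.2, [-5, -22, 0], 0]
  ]
}}

```text
clock: 17.18
eef_pos: [543.1, -419.7, 190.9]
tcp_rot: [3.139, 0.01, 2.747]
contact_force: [-0.8, -0.4, 0.3]
opening: 0.796
```

```bash
python3 look2.py d1; python3 - <<'E'
from h import *
f=r.grab_frame('top');save('d1t',f['color'])
for t in('bar_two_center','bar_one_center','platform'):
  for c in('top','side'):
    f=r.grab_frame(c)
    print(t,c,[(atz(f,d['at'],37 if 'one' in t else 61 if 'two' in t else 50).round(1),round(d['score'],2)) for d in r.spot_point(t,c)])
E
```

```text
17.175 [ 543.1 -419.7  190.9] [-0.8 -0.4  0.3] 0.796409368312105
bar_two_center top [(array([ 527.2, -176.3,   61. ]), 0.85)]
bar_two_center side [(array([ 539.2, -168.2,   61. ]), 0.75), (array([523.4,  95.9,  61. ]), 0.17)]
bar_one_center top [(array([551.9, 148.4,  37. ]), 0.86)]
bar_one_center side [(array([543.9, 153.5,  37. ]), 0.59)]
platform top [(array([ 536.8, -181.4,   50. ]), 0.71)]
platform side [(array([ 533.2, -183.8,   50. ]), 0.61)]
```

View pics/d1.png

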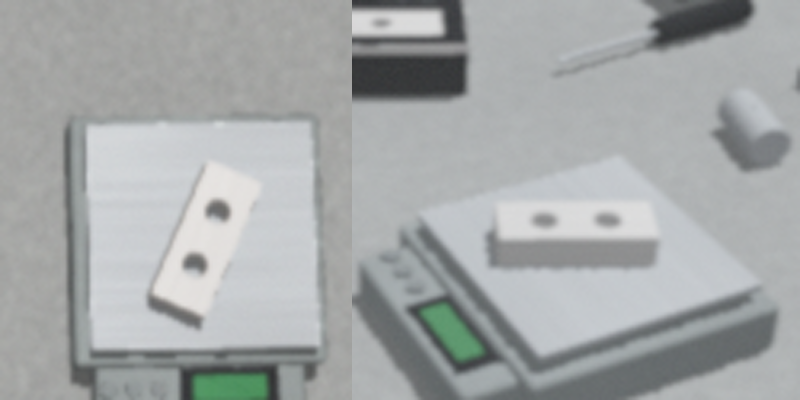

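View pics/d1t.png

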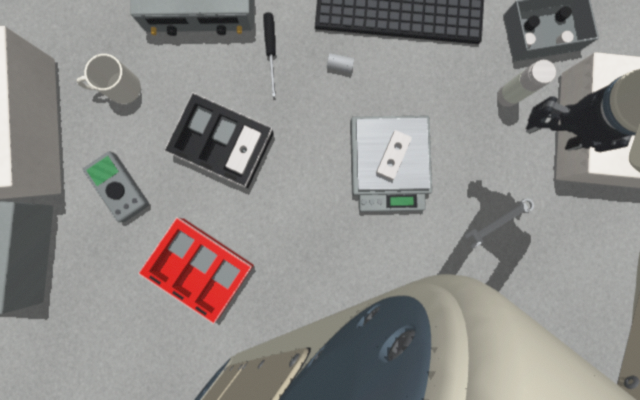

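>>> {"method": "drive_tool", "body": {
  "moves": [
    [0.2, [0, 3, -1], 0],
    [0.2, [0, 7, -2], 0],
    [0.2, [0, 7, -2], 0],
    [0.2, [0, 7, -2], 0]
  ]
}}

```text
clock: 18.42
eef_pos: [569.6, -355.8, 210.5]
tcp_rot: [3.14, 0.01, 2.748]
contact_force: [0.7, -0.2, -0.5]
opening: 0.799
```

```bash
python3 look2.py d2; python3 -c "
from rig import r
s=r.sense();print(s['contact_force'],s['qvel'].round(3));print(r.sign_off())"
```

```text
18.425 [ 569.6 -355.8  210.5] [ 0.7 -0.2 -0.5] 0.7990568398488006
[0.61645902 0.07521792 0.00069732] [-0.003  0.002 -0.     0.002 -0.001  0.001]
the job is handed in; nothing more can be done
None
```

View pics/d2.png

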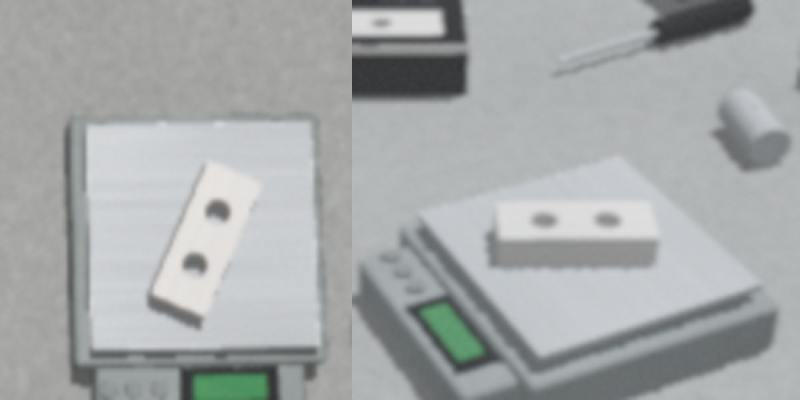

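The two-hole bar is lying flat near the middle of the scale's platform, and the job was handed in at about 18.4 s. I pressed its front end until it tipped and checked that it stayed tipped. Then I lifted it by the raised end and lowered it until the low edge touched the platform at about 8 N. From there I let it turn flat between the pads before releasing it.

**Last checks:**
- **Bar position:** the last pictures show it flat and released. I estimate its centre about 5 mm from the platform's middle by eye. The networks' own points put it about 11 mm (top camera) and 17 mm (side camera) off; both are inside the 30 mm limit.
- **One-hole bar:** it looks undisturbed and flat in its pocket. The networks' points for it differ by about 12 mm (top) and 3 mm (side) from where I first measured it. I put this down to network noise, because the picture shows no movement.
- **Arm:** it was clear of everything, with wrist force below 1 N.

**Disagreement:** in the pictures the real fingertips stood about 30 mm higher than the reported TCP position, and the height at which the bar began to tip confirmed this. I worked from the pictures instead.

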